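Mount a chromatography column in its spring clips and seat it on the inlet port

ROBOT

A 6-joint arm with a two-finger parallel gripper is mounted at the origin on the work surface. World frame = base frame: x ahead of the robot, y to its left, z up, the work surface at z = 0. Lengths are in mm, angles in rad, forces in N, time in s.
With the tool pointing down it reaches from about 300 to 775 mm from the base axis. Payload 14.6 kg.
Tool frame: the origin (TCP) lies on the centre line of the jaws, within the pads' length; the fingertips stand ahead of it and the grasp point (between the pads) is the TCP (manip.tip_reach is the z of the fingertips in the tool frame, in mm); z points along the fingers, y is the direction in which the jaws open and shut (so a half turn about z gives the same grasp; the last joint's range is limited). The gripper opens to 94 mm and grips with 3 to 60 N. Pads are 16 mm wide; open, the fingers measure 119 mm over their backs; the gripper's body (75 mm by 177 mm) begins 78 mm behind the grasp point.
Start: joints at [-1.316, 0.3, 1.521, -0, 1.321, -0.067], TCP at [173.944, -521.759, 224.446] pointing down, gripper open.
Joint ranges: [-3.03, 3.03], [-0.79, 2.21], [0.23, 2.52], [-1.04, 4.18], [0, 3.07], [-2.55, 2.55]. Speed limits (rad/s): [2.22, 2.22, 2.57, 3.14, 3.14, 3.14].

INTERFACE

Orientations are given as [roll, pitch, yaw] about the fixed x, y, z axes, in that order (R = Rz(yaw) Ry(pitch) Rx(roll)).
In Python, from cell import manip, camera, search_frame, masks_of, tip_of gives the robot as it stands.
- The arm moves only by the tool send_rows, never from a script. Its argument "plan" is a list of rows, each an object with "travel": the shift along the tool's x, y, z in mm, a list of three; "delta_rot": the turn, a rotation vector about the tool's x, y, z in degrees, a list of three; "fingers": the gripper's target within -1 to 1 (shut at 1, half-way at 0, fully open at -1). In form: [{"travel": [dx, dy, dz], "delta_rot": [wx, wy, wz], "fingers": fingers}, ...]. A call has 1 to 20 rows; each row shifts and turns the commanded pose from where the row before left it, along the tool's axes as they then stand; what a row does not reach is not made up. A row lasts 1/8 s, in which the tool goes at most 62.5 mm and 10.7 degrees, less where a joint would pass 70% of its speed; a pose out of reach is approached as far as the arm can. A call is refused whole if a number of a shift passes 62.5 or a number of a turn 10.7, either way. A call with a gripper value outside its range is refused whole. The fingers move at their own pace and stop on an object; "grip_force" is the grip in N (left out, the last holds). Time passes only in rows, so rows that do not move let the fingers close. It gives the time, the measured TCP pose, the force and the opening at its end, in the units of the state.
- manip.read_state(): the state, without advancing time (a new reading comes with each control period).
- camera(name): name is "scene" or "side" or "wrist"; returns a dict with "color" (400x640x3 uint8, red, green, blue), "z_map" (400x640 float32, mm along the optical axis (not along the pixel's ray), 0 where there is no reading), "fov_y" (degrees; the focal length in pixels is half the picture's height over the tangent of half this angle, whatever the lens; pixels are square), "cx", "cy" (the principal point, pixels), "world_from_camera" (4x4, takes a point from camera to world coordinates); the wrist camera has in their place "tool_from_camera" (4x4, takes a point from camera to tool coordinates, whose origin is the TCP and whose axes are the flange's). Camera axes: x right, y up, looking along -z (the intrinsics and any distortion apply to the point x, -y, -z); pixel columns grow to the right and rows downward; lengths in mm; the calibration is good to about 2 mm. A picture is of the moment at which its call begins: read the wrist's pose just before it.
- manip.sign_off(): hands the job in, once; it reports no verdict.
Trained networks look in the newest picture that a camera, given by its name, has taken for a name from the list of things; names that differ only in an ending like _2 or _b are one class to them, and where a whole thing is asked for, a point or a joint stands for the part that bears it (a point fixed in the world has none). Each returns a list of dicts, best first, with "confidence" (0 to 1); they miss things now and then, are a little off and sometimes report something else, mostly with a low value. They report only what shows in the picture. A call takes as long as a camera call. They do not tell look-alikes from the thing itself.
- search_frame(name, camera): "at" ([x, y, z] in mm, in the coordinates of the camera as it stood for that picture, good to about 4 mm: the middle of the surface that is visible of it).
- masks_of(name, camera): "region" (400x640 bool, what is visible of it).
- tip_of(name, camera): "at" ([x, y, z] in mm, in the coordinates of the camera as it stood for that picture, good to about 4 mm: a listed point, or the origin of a listed thing).
The state is a dict: "clock": time; "joints": joint angles; "qd": joint speeds; "effort": joint torques, N m; "eef_pos": TCP position; "eef_rot": TCP orientation; "wrist_force": force on the tool from outside, world axes, zero at the start; "moment": the same for the moment, N m; "finger_gap": finger opening in mm.
Only numpy, scipy, OpenCV 4.12 (cv2) and the standard library are available. Lean on these libraries where they do the work, as an engineer would, in place of code of your own. Each camera call takes 0.05 s, during which the arm holds its last target. There are 200 camera calls.

TASK

Take the column with the blue inlet band out of the storage rack and lay it over the two spring clips of the column tray with its blue end towards the blue inlet port and its nipple still clear of the port. Snap it down fully into both clips, then slide it along the clips until its blue end is firmly home against the port, and let go. It is a packed column: press with feeling, never slam it on to the clip saddles or ram it into the port, and leave everything else where it is.

Things in the scene. Friction and masses are not known exactly. Their poses are not given: they have to be found in the camera images.
- column: column to mount: steel tube 16 mm thick, 144 mm long between two 22 mm long end fittings 22 to 25 mm thick; at the inlet end a blue nipple, 10 mm thick, 8 mm long, and a blue band round the tube; about 0.28 kg. Origin on the axis at mid length, +y along the axis to the blue inlet end. Starts level in a rack lane, axis 38 mm above the bench, bare tube free to be grasped between the cushions
- column_inlet (a point): centre of the end face of the column's inlet fitting, 94 mm from the column's origin along its +y; the nipple stands 8 mm beyond it
- column_near (a point): point on the column's axis 45 mm from its middle towards the inlet; at seat_in when the column is home
- column_far (a point): point on the column's axis 45 mm from its middle away from the inlet; at seat_out when the column is home
- spare: a second column of the same build with a red band and nipple, in the other lane of the rack (lanes 80 mm apart): leave it there
- rack: black storage rack, base 160 by 150 by 10 mm, with two grey cushions 14 mm wide, 45 mm either side of its middle, notched for two columns; fixed; the notches' walls end level with the columns' axes. Origin at the centre of its underside, y along the columns
- tray: white tray, 150 by 290 mm, fixed, floor 6 mm and rims 14 mm above the bench; the clips and the port stand in line along y, 20 mm towards -x from the middle; a heater block up to 42 mm high runs along the +x side, 44 mm from that line. Origin at the centre of its underside, +y to the port.
- seat_in (a point): where the column's axis lies when seated in the clip nearer the port, 40 mm above the bench; y along the column to the port, z up. Each clip, 14 mm long along y, has two sprung steel jaws that yield outwards; rolled lips leave a 9 mm mouth, flared rims 19 mm apart end 13 mm above the seat. Past the lips the jaws pull the column down on to a fixed saddle
- seat_out (a point): the same for the clip away from the port, 90 mm from seat_in. A column laid on both mouths rests there by itself, level, its axis 14 mm above the seats. Pressed right beside it, one clip snaps at roughly 8 to 15 N; both together take 16 to 25 N. A seated column slides lengthwise at roughly 3 to 7 N
- port_face (a point): centre of the port's face, on the line through the seats, 49 mm beyond seat_in. The port has a 16 mm square mouth, 16 mm deep, for the nipple; the inlet fitting's end stops against the rigid face round it. It is firmly home once pushed against the face with more than 7 N (held 0.2 s); never with more than 22 N
- port: blue port block, 40 mm wide, 26 mm long and 62 mm high over the bench; fixed to the tray. Origin at the foot of its face
- saddle_in: nylon saddle in the clip nearer the port, 20 by 10 mm, its top 8 mm below the seat axis; origin at the centre of its top. The column must never bear on either saddle with more than 22 N (the jaws alone press it down with about 5 N)
- saddle_out: the same in the other clip
- wrench: open-end wrench, 150 mm, lying on the bench; origin under it
- bottle_amber: amber bottle with blue cap, 72 mm in diameter, 150 mm high; origin under it
- bottle_clear: clear bottle with blue cap, 72 mm in diameter, 150 mm high; origin under it
- beaker: glass beaker, 68 mm in diameter, 85 mm high; origin under it
- vial_rack: blue vial rack with vials, 90 by 130 mm, 48 mm high; origin under it
- fittings_jar: small clear jar with white cap, 52 mm in diameter, 60 mm high; origin under it
- notebook: green notebook, 150 by 210 by 14 mm; origin under it
Not all that is in view belongs to the job. Leave any brown look-alike of the column alone.

How it is judged:
By the outcome, as a careful person would: the job done as asked, in the order asked, and still so for the second after the job is handed in, with the robot touching nothing.
It also fails if it takes over 72 s, if anything falls off the work surface, if the arm or the gripper's body presses on something with over 40 N, if the wrist force passes 120 N, or if a joint passes its speed limit or range.

## Working session

There is one attempt and no reset: what is moved stays moved. The work goes in short steps, Python scripts to look and compute and a tool call to move; the robot and the scene stay as the last step left them, time stands still between calls to the robot, and variables do not carry over. Pictures are saved under pics/ and viewed, about 8 in all and at most 12, crops included, and the job is handed in when it is done.

Besides the shell and the picture viewer there is one more tool, called in YAML: its name, and indented under it one key for each argument. send_rows: Moves the arm, as the interface text tells. Its arguments: {"type":"object","properties":{"plan":{"type":"array"},"grip_force":{"type":"number"}},"required":["plan"]}

```bash
ls; mkdir -p pics; cat > h.py <<'E'
import numpy as np, cv2
from cell import manip, camera, search_frame, masks_of, tip_of
from scipy.spatial.transform import Rotation as R
def T():
    s=manip.read_state(); M=np.eye(4); M[:3,:3]=R.from_euler('xyz',s['eef_rot']).as_matrix(); M[:3,3]=s['eef_pos']; return M
def shot(n,f=None):
    t=T(); c=camera(n); c['W']=c['world_from_camera'] if 'world_from_camera' in c else t@c['tool_from_camera']
    c['W']=np.array(c['W'])
    if f: cv2.imwrite('pics/'+f,c['color'][:,:,::-1])
    return c
def w(c,p): return (c['W']@np.r_[p,1])[:3]
def cloud(c):
    f=200/np.tan(np.radians(c['fov_y'])/2); v,u=np.mgrid[:400,:640]; z=c['z_map']
    P=np.stack([(u-c['cx'])/f*z,-(v-c['cy'])/f*z,-z],-1)
    return P@c['W'][:3,:3].T+c['W'][:3,3]
E
python3 - <<'E'
from h import *
np.set_printoptions(precision=1,suppress=True)
s=manip.read_state();print({k:np.round(v,3) for k,v in s.items()}, manip.tip_reach)
for n in ['scene','side']:
    c=shot(n,n+'0.png')
    print(n,{k:v for k,v in c.items() if k not in('color','z_map')})
    for k in ['column','spare','column_inlet','column_near','column_far','rack','tray','seat_in','seat_out','port_face','port']:
        print(k,[(np.round(w(c,d['at']),0),round(d['confidence'],2)) for d in tip_of(k,n)[:3]])
a=cv2.imread('pics/scene0.png');b=cv2.imread('pics/side0.png')
E
```

```text
pics
{'clock': np.float64(0.0), 'joints': array([-1.3,  0.3,  1.5, -0. ,  1.3, -0.1]), 'qd': array([-0.,  0., -0., -0., -0., -0.]), 'effort': array([ -0. , -53.2, -35.3,   0.1,   0. ,  -0. ]), 'eef_pos': array([ 173.9, -521.5,  223.9]), 'eef_rot': array([-3.1, -0. ,  0.3]), 'wrist_force': array([ 0.1,  0.2, -0.3]), 'moment': array([-0., -0., -0.]), 'finger_gap': np.float64(93.879)} 19.0
scene {'fov_y': 57.60807703087714, 'cx': 320.4784748403585, 'cy': 199.8991634749675, 'world_from_camera': array([[   0.9,   -0.4,    0.3,  871.6],
       [   0.5,    0.7,   -0.6, -679.3],
       [   0. ,    0.7,    0.7,  923.9],
       [   0. ,    0. ,    0. ,    1. ]]), 'W': array([[   0.9,   -0.4,    0.3,  871.6],
       [   0.5,    0.7,   -0.6, -679.3],
       [   0. ,    0.7,    0.7,  923.9],
       [   0. ,    0. ,    0. ,    1. ]])}
column [(array([ 207., -347.,   13.]), 0.95), (array([ 495., -270.,   36.]), 0.89), (array([ 484., -231.,   39.]), 0.74)]
spare [(array([ 416., -291.,   40.]), 0.6), (array([547., 286.,  41.]), 0.37)]
column_inlet [(array([ 444., -673.,    9.]), 0.95), (array([ 467.,
[... 1265 characters left out ...]
-294.,   41.]), 0.5)]
column_inlet [(array([ 442., -669.,    9.]), 0.89), (array([ 465., -180.,   39.]), 0.54), (array([ 213., -256.,    9.]), 0.45)]
column_near [(array([ 478., -633.,   11.]), 0.72), (array([ 214., -303.,   11.]), 0.62), (array([ 482., -235.,   35.]), 0.54)]
column_far [(array([ 512., -324.,   40.]), 0.65), (array([ 541., -567.,    8.]), 0.57), (array([ 213., -395.,   13.]), 0.56)]
rack [(array([ 453., -278.,   -1.]), 0.65)]
tray []
seat_in [(array([537., 240.,  41.]), 0.89)]
seat_out [(array([505., 151.,  40.]), 0.95)]
port_face [(array([784.,  34.,   0.]), 0.73), (array([550., 282.,  37.]), 0.72)]
port [(array([550., 279.,   5.]), 0.43), (array([787.,  31.,  -2.]), 0.42)]
```

View pics/scene0.png

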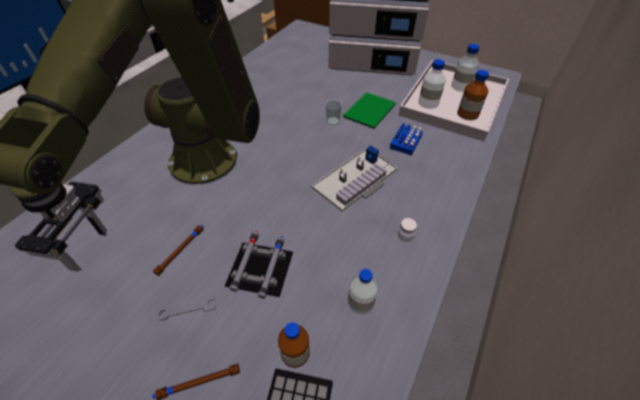

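View pics/side0.png

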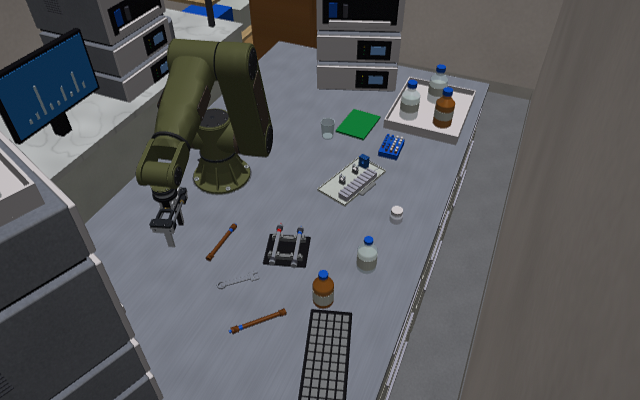

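The views show the rack at about (260,265) in the scene picture, with red on the left and blue on the right. The tray is at (355,178) with the port at its far end, and two brown look-alikes are lying loose. I'll plan the approach to the rack column.

```bash
cat >> h.py <<'E'
def go(p,yaw):
    "remaining shift in present tool axes, turn rotvec (deg, tool axes)"
    t=T(); G=R.from_euler('xyz',[np.pi,0,np.radians(yaw)]).as_matrix()
    d=t[:3,:3].T@(np.array(p)-t[:3,3]); r=R.from_matrix(t[:3,:3].T@G).as_rotvec(degrees=True)
    print('at',t[:3,3].round(1),'yaw',np.degrees(np.arctan2(t[1,0],t[0,0])).round(2),'shift',d.round(1),'rot',r.round(2),'F',np.round(manip.read_state()['wrist_force'],1),'gap',round(manip.read_state()['finger_gap'],1),'t',manip.read_state()['clock'])
E
python3 - <<'E'
from h import *
go([497,-273,220],109)
c=shot('wrist');print(np.round(c['tool_from_camera'],2),c['fov_y'])
E
```

```text
at [ 174.  -521.8  224.5] yaw 18.44 shift [ 385.1 -133.8    4.5] rot [  0.    -0.   -90.56] F [-0.4 -0.2  0.1] gap 93.9 t 1.2
[[   0.      0.97    0.25   72.38]
 [   1.     -0.      0.     -0.54]
 [   0.      0.25   -0.97 -159.7 ]
 [   0.      0.      0.      1.  ]] 63.633257363552964
```

send_rows:
  plan:
    - {"travel": [38.5, -13.4, 0.5], "delta_rot": [0, 0, 0], "fingers": -1}
    - {"travel": [38.5, -13.4, 0.5], "delta_rot": [0, 0, 0], "fingers": -1}
    - {"travel": [38.5, -13.4, 0.5], "delta_rot": [0, 0, 0], "fingers": -1}
    - {"travel": [38.5, -13.4, 0.5], "delta_rot": [0, 0, 0], "fingers": -1}
    - {"travel": [38.5, -13.4, 0.5], "delta_rot": [0, 0, 0], "fingers": -1}
    - {"travel": [38.5, -13.4, 0.5], "delta_rot": [0, 0, 0], "fingers": -1}
    - {"travel": [38.5, -13.4, 0.5], "delta_rot": [0, 0, 0], "fingers": -1}
    - {"travel": [38.5, -13.4, 0.5], "delta_rot": [0, 0, 0], "fingers": -1}
    - {"travel": [38.5, -13.4, 0.5], "delta_rot": [0, 0, 0], "fingers": -1}
    - {"travel": [38.5, -13.4, 0], "delta_rot": [0, 0, 0], "fingers": -1}
    - {"travel": [0, 0, 0], "delta_rot": [0, 0, -10.06], "fingers": -1}
    - {"travel": [0, 0, 0], "delta_rot": [0, 0, -10.06], "fingers": -1}
    - {"travel": [0, 0, 0], "delta_rot": [0, 0, -10.06], "fingers": -0.3}
    - {"travel": [0, 0, 0], "delta_rot": [0, 0, -10.06], "fingers": -0.3}
    - {"travel": [0, 0, 0], "delta_rot": [0, 0, -10.06], "fingers": -0.3}
    - {"travel": [0, 0, 0], "delta_rot": [0, 0, -10.06], "fingers": -0.3}
    - {"travel": [0, 0, 0], "delta_rot": [0, 0, -10.06], "fingers": -0.3}
    - {"travel": [0, 0, 0], "delta_rot": [0, 0, -10.06], "fingers": -0.3}
    - {"travel": [0, 0, 0], "delta_rot": [0, 0, -10.06], "fingers": -0.3}
    - {"travel": [0, 0, 0], "delta_rot": [0, 0, 0], "fingers": -0.3}

```text
clock: 3.75
eef_pos: [496.8, -272.9, 219.9]
eef_rot: [-3.142, 0.0, 1.901]
wrist_force: [-0.9, -0.2, -1.6]
finger_gap: 60.9
```

```bash
python3 - <<'E'
from h import *
np.set_printoptions(precision=1,suppress=True)
go([497,-273,220],109)
c=shot('wrist','w1.png')
for k in ['column','column_inlet','column_near','column_far','spare']:
    print(k,[(w(c,d['at']),round(d['confidence'],2)) for d in tip_of(k,'wrist')[:3]])
P=cloud(c); np.savez('w1.npz',P=P,c=c['color'])
for k in['column','spare']:
  for d in masks_of(k,'wrist')[:2]:
    m=d['region']&(c['z_map']>0); q=P[m]; print(k,d['confidence'],m.sum(),q.mean(0),np.percentile(q[:,2],[5,50,95]))
E
```

```text
at [ 496.8 -272.9  219.9] yaw 108.92 shift [-0.2  0.2 -0.1] rot [-0.   0.  -0.1] F [-0.9 -0.2 -1.6] gap 60.9 t 3.75
column [(array([ 212.9, -351.9,   14.8]), 0.97), (array([ 491.3, -277.7,   38.2]), 0.59), (array([ 752.6, -238.8,   -2.8]), 0.46)]
column_inlet [(array([ 209.5, -247.8,   11.1]), 0.94), (array([ 468.2, -179.2,   38.1]), 0.73)]
column_near [(array([ 482.9, -226.8,   38.6]), 0.79), (array([ 209.9, -301. ,    9.1]), 0.67)]
column_far [(array([ 540.1, -566.6,   13. ]), 0.89), (array([ 511.4, -320.7,   38.1]), 0.74), (array([ 206.3, -389.1,   11.5]), 0.65)]
spare [(array([ 421.8, -295.4,   37.4]), 0.56), (array([ 668.9, -432.4,    0.7]), 0.22)]
column 0.97 2957 [ 492.9 -267.6   43.9] [39.2 44.6 48.6]
column 0.92 3522 [ 213.1 -338.9   15. ] [-0.2 16.7 21.5]
spare 0.97 2512 [ 410.1 -265.8   43.8] [38.9 44.4 48.4]
spare 0.66 7925 [ 731.6 -230.7   84. ] [ 15.4  93.4 136.5]
```

View pics/w1.png

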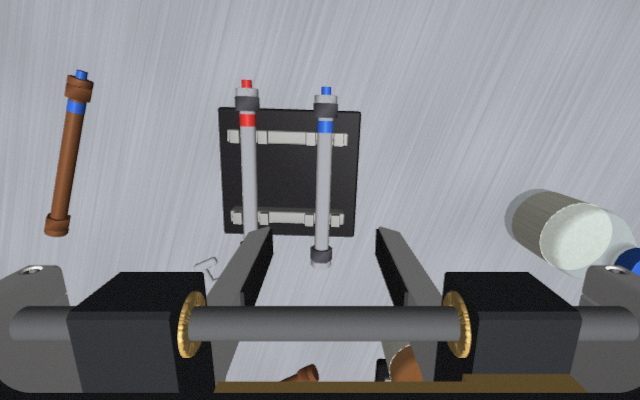

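The wrist view shows the blue column at column 325, rows 88–265, with the red spare beside it at 247. The fingers are clear of both. Next I'll fit the axis from the depth.

```bash
cat >> h.py <<'E'
def fit(P,col,a,b,r=18,zr=(25,65)):
    "column axis fit from cloud near segment a-b: tube ridge & both ends"
    from scipy.spatial import cKDTree
    a=np.array(a,float);b=np.array(b,float)
    for _ in range(4):
        u=(b-a)/np.linalg.norm(b-a); n=np.array([-u[1],u[0]])
        X=P[...,:2]-(a+b)/2; s=X@u; t=X@n; z=P[...,2]
        m=(abs(t)<r)&(z>zr[0])&(z<zr[1])&np.isfinite(z)
        k=m&(abs(s)<38)&(abs(t)<10)
        zt=np.percentile(z[k],60); k&=z>zt-5
        A=np.polyfit(s[k],t[k],1)   # centre line
        a,b=[(a+b)/2+u*q+n*np.polyval(A,q) for q in(-45,45)]
    e=m&(abs(t)<13); big=np.sort(s[e]);
    return a,b,u,np.degrees(np.arctan2(u[1],u[0])),zt,s,t,m
E
python3 - <<'E'
from h import *
d=np.load('w1.npz');P=d['P'];c=d['c'].astype(int)
a,b,u,ang,zt,s,t,m=fit(P,c,(511.4,-320.7),(482.9,-226.8))
print(a,b,ang,zt)
# profile of colours/height along axis
k=m&(abs(t)<6)
for q in range(-115,116,3):
    kk=k&(abs(s-q)<1.5)
    if kk.sum(): print(q,kk.sum(),P[kk][:,2].max().round(1),c[kk].mean(0).round(), (t[m&(abs(s-q)<1.5)&(P[...,2]>38)].min().round(1),t[m&(abs(s-q)<1.5)&(P[...,2]>38)].max().round(1)) if (m&(abs(s-q)<1.5)&(P[...,2]>38)).any() else '')
E
```

```text
[ 508.35632129 -317.37516785] [ 481.76355972 -231.39362895] 107.18598131497313 44.589278825675365
-94 19 49.0 [174. 177. 184.] (np.float64(-11.3), np.float64(10.5))
-91 25 50.2 [174. 177. 184.] (np.float64(-11.2), np.float64(10.6))
-88 27 49.5 [164. 166. 172.] (np.float64(-11.2), np.float64(10.7))
-85 24 50.0 [92. 92. 98.] (np.float64(-12.1), np.float64(12.0))
-82 28 49.2 [84. 84. 91.] (np.float64(-12.1), np.float64(12.0))
-79 23 50.1 [86. 86. 93.] (np.float64(-11.9), np.float64(12.1))
-76 27 49.3 [81. 82. 88.] (np.float64(-11.9), np.float64(12.2))
-73 40 49.2 [86. 87. 91.] (np.float64(-11.8), np.float64(12.2))
-70 29 46.1 [168. 170. 176.] (np.float64(-7.1), np.float64(7.7))
-67 27 45.9 [170. 173. 178.] (np.float64(-7.0), np.float64(7.8))
-64 26 46.3 [169. 172. 177.] (np.float64(-6.9), np.float64(7.8))
-61 25 46.2 [170. 172. 177.] (np.float64(-8.0), np.float64(7.9))
-58 30 48.2 [170. 172. 178.] (np.float64(-7.8), np.float64(6.8))
-55 29 46.8 [170. 172. 178.] (np.float64(-7.7), np.float64(6.9))
-52 27 46.7 [169. 171. 177.] (np.float64(-7.6), np.float64(6.9))
-49 28 46.8 [170. 172. 178
[... 2573 characters left out ...]
.5 [145. 147. 153.] (np.float64(-11.6), np.float64(12.0))
74 36 50.1 [82. 82. 88.] (np.float64(-11.6), np.float64(12.0))
77 38 49.4 [84. 84. 90.] (np.float64(-11.4), np.float64(12.1))
80 41 49.4 [82. 82. 89.] (np.float64(-11.3), np.float64(12.1))
83 45 49.8 [79. 79. 85.] (np.float64(-11.2), np.float64(12.2))
86 37 50.1 [144. 146. 152.] (np.float64(-12.1), np.float64(12.3))
89 36 50.8 [175. 178. 185.] (np.float64(-11.0), np.float64(11.4))
92 36 49.9 [172. 175. 182.] (np.float64(-10.8), np.float64(10.4))
95 30 43.5 [ 75. 114. 199.] (np.float64(-4.7), np.float64(4.4))
98 30 43.1 [ 63. 107. 199.] (np.float64(-4.6), np.float64(4.5))
101 20 43.2 [ 66. 110. 200.] (np.float64(-4.5), np.float64(4.5))
```

```bash
python3 - <<'E'
from h import *
go([495.2,-274.8,38],107.2)
E
```

```text
at [ 496.8 -272.9  219.9] yaw 108.92 shift [ -1.3  -2.2 181.9] rot [-0.   -0.    1.72] F [ 0.  -0.2  0.5] gap 61.1 t 4.15
```

send_rows:
  plan:
    - {"travel": [-1.3, -2.2, 0], "delta_rot": [0, 0, 1.72], "fingers": -0.3}
    - {"travel": [0, 0, 35], "delta_rot": [0, 0, 0], "fingers": -0.3}
    - {"travel": [0, 0, 35], "delta_rot": [0, 0, 0], "fingers": -0.3}
    - {"travel": [0, 0, 35], "delta_rot": [0, 0, 0], "fingers": -0.3}
    - {"travel": [0, 0, 30], "delta_rot": [0, 0, 0], "fingers": -0.3}
    - {"travel": [0, 0, 22], "delta_rot": [0, 0, 0], "fingers": -0.3}
    - {"travel": [0, 0, 15], "delta_rot": [0, 0, 0], "fingers": -0.3}
    - {"travel": [0, 0, 9.9], "delta_rot": [0, 0, 0], "fingers": -0.3}
    - {"travel": [0, 0, 0], "delta_rot": [0, 0, 0], "fingers": -0.3}
    - {"travel": [0, 0, 0], "delta_rot": [0, 0, 0], "fingers": 0.4}
    - {"travel": [0, 0, 0], "delta_rot": [0, 0, 0], "fingers": 0.55}
    - {"travel": [0, 0, 0], "delta_rot": [0, 0, 0], "fingers": 1}
    - {"travel": [0, 0, 0], "delta_rot": [0, 0, 0], "fingers": 1}
    - {"travel": [0, 0, 0], "delta_rot": [0, 0, 0], "fingers": 1}
    - {"travel": [0, 0, 0], "delta_rot": [0, 0, 0], "fingers": 1}
    - {"travel": [0, 0, 0], "delta_rot": [0, 0, 0], "fingers": 1}
  grip_force: 45

```text
clock: 6.15
eef_pos: [495.2, -274.8, 38.1]
eef_rot: [3.141, 0.0, 1.872]
wrist_force: [0.9, -0.1, 1.5]
finger_gap: 14.7
```

send_rows:
  plan:
    - {"travel": [0, 0, -5], "delta_rot": [0, 0, 0], "fingers": 1}
    - {"travel": [0, 0, -15], "delta_rot": [0, 0, 0], "fingers": 1}
    - {"travel": [0, 0, -30], "delta_rot": [0, 0, 0], "fingers": 1}
    - {"travel": [0, 0, -35], "delta_rot": [0, 0, 0], "fingers": 1}
    - {"travel": [0, 0, -35], "delta_rot": [0, 0, 0], "fingers": 1}
    - {"travel": [20, 3, -30], "delta_rot": [0, 0, 0], "fingers": 1}
    - {"travel": [36, 5, -10], "delta_rot": [0, 0, 0], "fingers": 1}
    - {"travel": [40, 6, -10], "delta_rot": [0, 0, 0], "fingers": 1}
    - {"travel": [40, 6, -10], "delta_rot": [0, 0, 0], "fingers": 1}
    - {"travel": [40, 6, -6], "delta_rot": [0, 0, 0], "fingers": 1}
    - {"travel": [40, 6, -6], "delta_rot": [0, 0, 0], "fingers": 1}
    - {"travel": [40, 6, 0], "delta_rot": [0, 0, 0], "fingers": 1}
    - {"travel": [40, 6, 0], "delta_rot": [0, 0, 0], "fingers": 1}
    - {"travel": [40, 6, 0], "delta_rot": [0, 0, 0], "fingers": 1}
    - {"travel": [40, 6, 0], "delta_rot": [0, 0, 0], "fingers": 1}
    - {"travel": [40, 6, 0], "delta_rot": [0, 0, 0], "fingers": 1}
    - {"travel": [26, 4, 0], "delta_rot": [0, 0, 9.3], "fingers": 1}
    - {"travel": [0, 0, 0], "delta_rot": [0, 0, 9.3], "fingers": 1}
    - {"travel": [0, 0, 0], "delta_rot": [0, 0, 9.3], "fingers": 1}
    - {"travel": [0, 0, 0], "delta_rot": [0, 0, 9.3], "fingers": 1}

```text
clock: 8.65
eef_pos: [426.8, 166.9, 230.9]
eef_rot: [3.141, -0.0, 1.218]
wrist_force: [0.1, -0.2, -3.5]
finger_gap: 14.9
```

send_rows:
  plan:
    - {"travel": [0, 0, 0], "delta_rot": [0, 0, 0], "fingers": 1}
    - {"travel": [0, 0, 0], "delta_rot": [0, 0, 0], "fingers": 1}
    - {"travel": [0, 0, 0], "delta_rot": [0, 0, 0], "fingers": 1}

```text
clock: 9.02
eef_pos: [427.0, 166.8, 230.2]
eef_rot: [3.141, -0.0, 1.225]
wrist_force: [-0.6, 0.6, -2.5]
finger_gap: 15.0
```

```bash
python3 - <<'E'
from h import *
np.set_printoptions(precision=1,suppress=True)
go([427,167,230],70)
c=shot('wrist','w2.png')
for k in ['seat_in','seat_out','port_face','port','tray','saddle_in','saddle_out','column','column_near','column_far']:
    print(k,[(w(c,d['at']),round(d['confidence'],2)) for d in tip_of(k,'wrist')[:2]])
P=cloud(c); np.savez('w2.npz',P=P,c=c['color'])
E
```

```text
at [427.  166.8 230.2] yaw 70.18 shift [ 0.2 -0.1  0.2] rot [ 0.  -0.   0.2] F [-0.6  0.6 -2.5] gap 15.0 t 9.025
seat_in [(array([535.5, 231.3,  37.5]), 0.59)]
seat_out [(array([509.7, 152.3,  41.1]), 0.83), (array([440.5, 213.4, 231.9]), 0.26)]
port_face [(array([549.7, 278.5,  39.9]), 0.79)]
port [(array([550.7, 282.1,   4.1]), 0.89)]
tray [(array([537.3, 186.9,  -2.2]), 0.97)]
saddle_in [(array([534.3, 185.3,  -1. ]), 0.51)]
saddle_out [(array([548.6, 282.4,   3.8]), 0.72), (array([438.8, 213.4, 228.1]), 0.39)]
column [(array([422.2, 168.3, 231.2]), 0.95)]
column_near [(array([438.6, 213.7, 229. ]), 0.92)]
column_far [(array([413.5, 125.6, 229.9]), 0.82), (array([508. , 147.8,  33.1]), 0.63)]
```

View pics/w2.png

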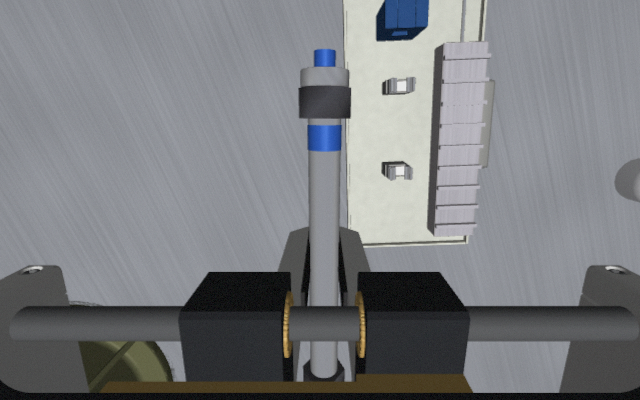

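The wrist view shows the held column at columns 300–350, blue end up. The clips are at about (400,87) and (397,170), the port at (402,20) and the heater to their right. Next I'll extract the clips, port and heater from the depth.

```bash
python3 - <<'E'
from h import *
np.set_printoptions(precision=1,suppress=True)
d=np.load('w2.npz');P=d['P'];c=d['c'].astype(int)
X=P[...,:2]; z=P[...,2]
so=np.array([507.5,152]);si=np.array([537,237.])
L={}
for n,p in(('out',so),('in',si)):
    m=(np.linalg.norm(X-p,axis=-1)<24)&(z>22)&(z<58)
    q=P[m]; r=cv2.minAreaRect(q[:,:2].astype(np.float32)); print(n,m.sum(),'mean',q.mean(0),'rect',r,'z',np.percentile(q[:,2],[5,50,90,98]))
    hi=q[q[:,2]>48]; print('  rims',len(hi),hi.mean(0), cv2.minAreaRect(hi[:,:2].astype(np.float32))); L[n]=(q,hi)
u=R.from_euler('z',-20,degrees=True).as_matrix()[:2,1]
# port: blue z>50 top
m=(np.linalg.norm(X-np.array([555,293]),axis=-1)<50)&(z>57)&(z<66)
print('port top',m.sum(),cv2.minAreaRect(P[m][:,:2].astype(np.float32)),z[m].mean())
m=(z>40-6)&(z<46)&(np.linalg.norm(X-np.array([568,175]),axis=-1)<135)&(((X-so)@np.array([.94,-.34]))>28)
print('heater',m.sum(),cv2.minAreaRect(P[m][:,:2].astype(np.float32)),np.percentile(z[m],[2,50,98]))
m=(z>2)&(z<18)&(np.linalg.norm(X-np.array([537,187]),axis=-1)<170)
r=cv2.minAreaRect(P[m][:,:2].astype(np.float32));print('tray',m.sum(),r)
a,b,u,ang,zt,s,t,m=fit(P,c,(413.5,125.6),(440,213),zr=(215,250)); 
print('held',a,b,ang,zt); k=m&(abs(t)<8); print('end s',s[k&(z>228)].max(), [ (q,z[k&(abs(s-q)<2)].max().round(1)) for q in(20,40,60,88,91,94,97,100,103) if (k&(abs(s-q)<2)).any()], (a+b)/2)
E
```

```text
out 405 mean [506.6 152.1  39.8] rect ((506.6037902832031, 150.95904541015625), (14.353730201721191, 25.960145950317383), 73.64865112304688) z [26.8 43.2 51.6 52.9]
  rims 138 [507.3 151.   50.5] ((506.4558410644531, 150.5509033203125), (14.200724601745605, 24.20599937438965), 71.07928466796875)
in 460 mean [533.  236.3  40.5] rect ((533.1994018554688, 236.65924072265625), (14.052637100219727, 24.899839401245117), 72.37674713134766) z [27.5 45.7 51.7 53.1]
  rims 182 [534.4 236.   50.3] ((533.57666015625, 236.4800262451172), (13.400918960571289, 24.071203231811523), 72.81598663330078)
port top 1278 ((551.8605346679688, 294.044677734375), (24.24805450439453, 40.52126693725586), 70.15292358398438) 61.28467431135964
heater 8083 ((578.1279296875, 154.3067626953125), (209.45828247070312, 46.89314651489258), 72.45545196533203) [34.2 35.8 42.4]
tray 21710 ((538.3201904296875, 180.8874053955078), (279.886474609375, 302.725341796875), 70.19479370117188)
held [411.4 127. ] [442.  211.6] 70.15231060012957 236.8851616085643
end s 99.16800214449992 [(20, np.float64(239.2)), (40, np.float64(238.7)), (60, np.float64(239.3)), (88, np.float64(242.5)), (91, np.float64(241.9)), (94, np.float64(236.0)), (97, np.float64(237.0)), (100, np.float64(237.0))] [426.7 169.3]
```

```bash
python3 - <<'E'
from h import *
go([516.65,179.6,85],72.45)
E
```

```text
at [427.  166.9 230.1] yaw 70.07 shift [ 42.5  79.9 145.1] rot [-0.   -0.   -2.38] F [ 0.9 -0.2 -2.4] gap 15.0 t 9.575
```

send_rows:
  plan:
    - {"travel": [10.6, 20, 0], "delta_rot": [0, 0, -2.4], "fingers": 1}
    - {"travel": [9.8, 20.4, 0], "delta_rot": [0, 0, 0], "fingers": 1}
    - {"travel": [9.8, 20.4, 10], "delta_rot": [0, 0, 0], "fingers": 1}
    - {"travel": [9, 20.8, 20], "delta_rot": [0, 0, 0], "fingers": 1}
    - {"travel": [0, 0, 30], "delta_rot": [0, 0, 0], "fingers": 1}
    - {"travel": [0, 0, 30], "delta_rot": [0, 0, 0], "fingers": 1}
    - {"travel": [0, 0, 25], "delta_rot": [0, 0, 0], "fingers": 1}
    - {"travel": [0, 0, 20], "delta_rot": [0, 0, 0], "fingers": 1}
    - {"travel": [0, 0, 10], "delta_rot": [0, 0, 0], "fingers": 1}
    - {"travel": [0, 0, 0], "delta_rot": [0, 0, 0], "fingers": 1}
    - {"travel": [0, 0, 0], "delta_rot": [0, 0, 0], "fingers": 1}
    - {"travel": [0, 0, 0], "delta_rot": [0, 0, 0], "fingers": 1}

```text
clock: 11.08
eef_pos: [517.1, 178.8, 85.8]
eef_rot: [3.141, -0.001, 1.265]
wrist_force: [0.0, 0.7, -3.2]
finger_gap: 14.6
```

```bash
python3 - <<'E'
from h import *
np.set_printoptions(precision=1,suppress=True)
go([516.65,179.6,54],72.45)
c=shot('wrist');P=cloud(c);X=P[...,:2];z=P[...,2]
cv2.imwrite('pics/w3.png',cv2.resize(c['color'][0:240,220:460,::-1],(720,720)))
a,b,u,ang,zt,s,t,m=fit(P,c['color'],(503,137),(530,223),zr=(70,105)); 
print('held',a,b,ang,zt); n=np.array([u[1],-u[0]])
o=np.array(manip.read_state()['eef_pos'])[:2]; k=m&(abs(t)<8)
print('lateral of axis re TCP',((a+b)/2-o)@n,'tip',((X[k]-o)@u).max(),'fit end',((X[k&(z>89)]-o)@u).max())
for nm,p in(('out',(506.5,150.5)),('in',(533.6,236.5))):
    m=(np.linalg.norm(X-np.array(p),axis=-1)<24)&(z>44)&(z<58)
    if m.sum()>5: q=(X[m]-o); print(nm,m.sum(),'lat',np.percentile(q@n,[1,50,99]),'lon',np.percentile(q@u,[1,50,99]))
m=(np.linalg.norm(X-np.array([552,294]),axis=-1)<40)&(z>57)&(z<66)
q=X[m]-o;print('port',m.sum(),'lat',np.percentile(q@n,[1,99]),'lon',np.percentile(q@u,[1,99]))
E
```

```text
at [517.1 178.8  85.8] yaw 72.46 shift [ 0.6 -0.7 31.8] rot [ 0.1 -0.   0. ] F [ 0.   0.7 -3.2] gap 14.6 t 11.075
held [502.6 137.2] [530.  222.9] 72.33667940867227 92.40819259761689
lateral of axis re TCP -1.1353965252970966 tip 101.43450742922408 fit end 101.40770061396005
in 173 lat [-13.5 -11.5  10.9] lon [53.6 60.7 67. ]
port 3473 lat [-20.8  18.1] lon [109.1 129.4]
```

View pics/w3.png

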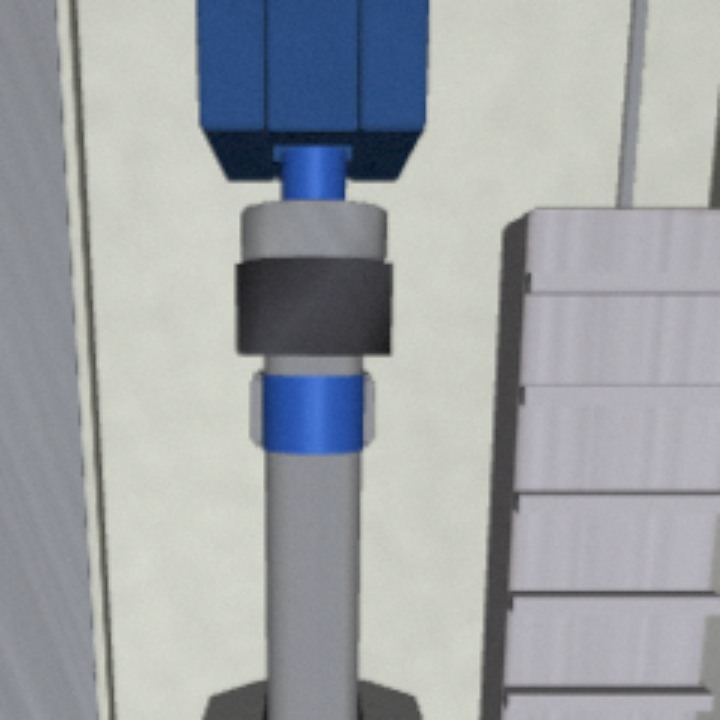

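The crop shows the near clip centred behind the blue band and the nipple still clear of the port. The column sits within about 0.2 mm of the clip line, and the nipple gap is about 7 mm. I'll lower it on to the mouths.

send_rows:
  plan:
    - {"travel": [1, -0.2, 8], "delta_rot": [0, 0, 0], "fingers": 1}
    - {"travel": [0, 0, 8], "delta_rot": [0, 0, 0], "fingers": 1}
    - {"travel": [0, 0, 6], "delta_rot": [0, 0, 0], "fingers": 1}
    - {"travel": [0, 0, 4], "delta_rot": [0, 0, 0], "fingers": 1}
    - {"travel": [0, 0, 2], "delta_rot": [0, 0, 0], "fingers": 1}
    - {"travel": [0, 0, 1], "delta_rot": [0, 0, 0], "fingers": 1}
    - {"travel": [0, 0, 0], "delta_rot": [0, 0, 0], "fingers": 1}
    - {"travel": [0, 0, 0], "delta_rot": [0, 0, 0], "fingers": 1}

```text
clock: 12.12
eef_pos: [517.0, 179.7, 56.2]
eef_rot: [3.141, -0.0, 1.265]
wrist_force: [-1.0, -0.2, -1.1]
finger_gap: 14.6
```

send_rows:
  plan:
    - {"travel": [0, 0, 1], "delta_rot": [0, 0, 0], "fingers": 1}
    - {"travel": [0, 0, 0], "delta_rot": [0, 0, 0], "fingers": 1}
    - {"travel": [0, 0, 0], "delta_rot": [0, 0, 0], "fingers": 1}

```text
clock: 12.5
eef_pos: [516.9, 179.7, 55.1]
eef_rot: [3.142, -0.0, 1.265]
wrist_force: [0.2, 0.3, -3.3]
finger_gap: 15.0
```

send_rows:
  plan:
    - {"travel": [0, 0, 1], "delta_rot": [0, 0, 0], "fingers": 1}
    - {"travel": [0, 0, 0], "delta_rot": [0, 0, 0], "fingers": 1}
    - {"travel": [0, 0, 0], "delta_rot": [0, 0, 0], "fingers": 1}

```text
clock: 12.88
eef_pos: [517.2, 179.7, 54.3]
eef_rot: [3.141, -0.0, 1.265]
wrist_force: [4.4, -0.0, -0.0]
finger_gap: 14.6
```

send_rows:
  plan:
    - {"travel": [0, 0, 0], "delta_rot": [0, 0, 0], "fingers": 1}
    - {"travel": [0, 0, 0], "delta_rot": [0, 0, 0], "fingers": 1}

```text
clock: 13.12
eef_pos: [517.2, 179.7, 54.2]
eef_rot: [3.141, -0.0, 1.265]
wrist_force: [3.9, -0.6, 0.1]
finger_gap: 14.9
```

send_rows:
  plan:
    - {"travel": [0, 0.5, 0], "delta_rot": [0, 0, 0], "fingers": 1}
    - {"travel": [0, 0, 0], "delta_rot": [0, 0, 0], "fingers": 1}

```text
clock: 13.38
eef_pos: [517.4, 179.6, 54.1]
eef_rot: [-3.141, -0.0, 1.265]
wrist_force: [1.3, -0.2, 1.9]
finger_gap: 14.7
```

send_rows:
  plan:
    - {"travel": [0, 0.2, 0], "delta_rot": [0, 0, 0], "fingers": 1}
    - {"travel": [0, 0, 0], "delta_rot": [0, 0, 0], "fingers": 0.6}
    - {"travel": [0, 0, 0], "delta_rot": [0, 0, 0], "fingers": 0.5}
    - {"travel": [0, 0, 0], "delta_rot": [0, 0, 0], "fingers": 0.3}
    - {"travel": [0, 0, 0], "delta_rot": [0, 0, 0], "fingers": 0.3}
    - {"travel": [0, 0, 0], "delta_rot": [0, 0, 0], "fingers": 0.3}

```text
clock: 14.12
eef_pos: [517.6, 179.5, 54.0]
eef_rot: [-3.142, 0.0, 1.265]
wrist_force: [-0.6, -0.8, -0.3]
finger_gap: 33.0
```

```bash
python3 - <<'E'
from h import *
np.set_printoptions(precision=1,suppress=True)
go([517.4,179.6,54],72.45)
c=shot('wrist');P=cloud(c);X=P[...,:2];z=P[...,2]
cv2.imwrite('pics/w4.png',np.hstack([c['color'][:,200:440,::-1],shot('side')['color'][140:240,280:420,::-1].repeat(4,0).repeat(4,1)[:,:]]))
a,b,u,ang,zt,s,t,m=fit(P,c['color'],(503,137),(530,223),zr=(45,75)); 
print('col',a,b,ang,zt); n=np.array([u[1],-u[0]])
o=np.array(manip.read_state()['eef_pos'])[:2]; k=m&(abs(t)<4)
print('lateral of axis re TCP',((a+b)/2-o)@n)
for q in range(-20,110,8):
    kk=k&(abs((X-o)@u-q)<2)
    if kk.any(): print(q,np.percentile(z[kk],75).round(1),end='; ')
kk=(abs((X-o)@n+1)<4)&(z>54)&(z<61); print('\ntip',((X[kk]-o)@u).max())
m=(np.linalg.norm(X-np.array([552,294]),axis=-1)<40)&(z>57)&(z<66)
q=X[m]-o;print('port lon',np.percentile(q@u,[1,99]))
E
```

```text
at [517.6 179.5  54. ] yaw 72.46 shift [ 0.  -0.2  0. ] rot [-0.  0.  0.] F [-0.6 -0.8 -0.3] gap 33.0 t 14.125
col [502.6 137.2] [529.9 223. ] 72.39515506067471 60.67514049099866
lateral of axis re TCP -1.457064379197301
-20 61.5; -12 61.5; -4 61.7; 4 61.6; 12 61.4; 20 61.5; 28 61.5; 36 61.5; 44 61.5; 52 61.6; 60 61.9; 68 62.0; 76 64.8; 84 64.8; 92 65.0; 100 58.4; 108 61.2; 
tip 120.18076827507126
port lon [ 80.5 119.7]
```

View pics/w4.png

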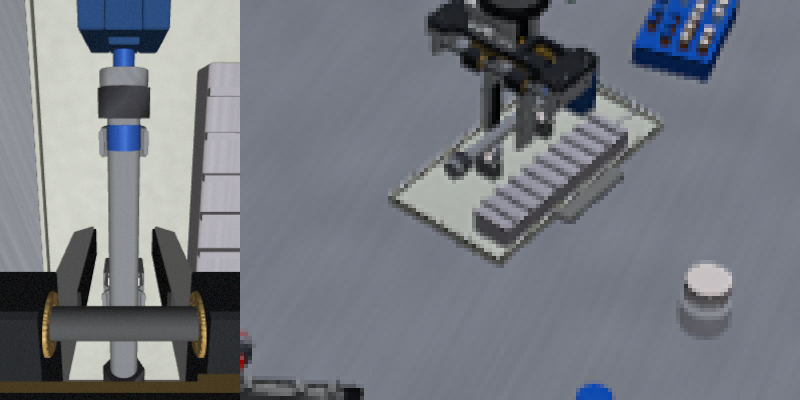

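The side crop shows the column lying level on both mouths, and the wrist part shows the nipple clear of the port. I'll regrip it midway between the clips, so the press loads both equally.

send_rows:
  plan:
    - {"travel": [7.2, -0.3, 0], "delta_rot": [0, 0, 0], "fingers": 0.3}
    - {"travel": [7.1, 0, 0], "delta_rot": [0, 0, 0], "fingers": 0.3}
    - {"travel": [0, 0, 0], "delta_rot": [0, 0, 0], "fingers": 0.3}
    - {"travel": [0, 0, 0], "delta_rot": [0, 0, 0], "fingers": 0.5}
    - {"travel": [0, 0, 0], "delta_rot": [0, 0, 0], "fingers": 0.6}
    - {"travel": [0, 0, 0], "delta_rot": [0, 0, 0], "fingers": 1}
    - {"travel": [0, 0, 0], "delta_rot": [0, 0, 0], "fingers": 1}
    - {"travel": [0, 0, 0], "delta_rot": [0, 0, 0], "fingers": 1}
    - {"travel": [0, 0, 0], "delta_rot": [0, 0, 0], "fingers": 1}
  grip_force: 55

```text
clock: 15.35
eef_pos: [521.7, 193.2, 54.1]
eef_rot: [3.142, 0.0, 1.265]
wrist_force: [0.9, -1.6, -0.9]
finger_gap: 14.7
```

send_rows:
  plan:
    - {"travel": [0, 0, 0.5], "delta_rot": [0, 0, 0], "fingers": 1}
    - {"travel": [0, 0, 0.5], "delta_rot": [0, 0, 0], "fingers": 1}
    - {"travel": [0, 0, 0], "delta_rot": [0, 0, 0], "fingers": 1}
    - {"travel": [0, 0, 0], "delta_rot": [0, 0, 0], "fingers": 1}

```text
clock: 15.85
eef_pos: [521.9, 193.3, 53.8]
eef_rot: [3.141, -0.0, 1.265]
wrist_force: [-3.0, -1.5, 9.4]
finger_gap: 14.8
```

send_rows:
  plan:
    - {"travel": [0, 0, 0.5], "delta_rot": [0, 0, 0], "fingers": 1}
    - {"travel": [0, 0, 0.5], "delta_rot": [0, 0, 0], "fingers": 1}
    - {"travel": [0, 0, 0], "delta_rot": [0, 0, 0], "fingers": 1}
    - {"travel": [0, 0, 0], "delta_rot": [0, 0, 0], "fingers": 1}

```text
clock: 16.35
eef_pos: [522.3, 193.6, 53.4]
eef_rot: [3.14, -0.001, 1.265]
wrist_force: [-2.5, -0.7, 13.4]
finger_gap: 14.4
```

send_rows:
  plan:
    - {"travel": [0, -0.2, 0.5], "delta_rot": [0, 0, 0], "fingers": 1}
    - {"travel": [0, 0, 0.5], "delta_rot": [0, 0, 0], "fingers": 1}
    - {"travel": [0, 0, 0], "delta_rot": [0, 0, 0], "fingers": 1}
    - {"travel": [0, 0, 0], "delta_rot": [0, 0, 0], "fingers": 1}

```text
clock: 16.85
eef_pos: [522.4, 193.7, 52.6]
eef_rot: [3.139, -0.002, 1.265]
wrist_force: [-0.6, -0.3, 13.4]
finger_gap: 14.9
```

send_rows:
  plan:
    - {"travel": [0, 0, 0.5], "delta_rot": [0, 0, 0], "fingers": 1}
    - {"travel": [0, 0, 0.5], "delta_rot": [0, 0, 0], "fingers": 1}
    - {"travel": [0, 0, 0], "delta_rot": [0, 0, 0], "fingers": 1}
    - {"travel": [0, 0, 0], "delta_rot": [0, 0, 0], "fingers": 1}

```text
clock: 17.35
eef_pos: [522.3, 193.8, 51.2]
eef_rot: [3.14, -0.002, 1.265]
wrist_force: [0.4, -0.0, 9.4]
finger_gap: 14.4
```

```bash
cat >> h.py <<'E'
def chk():
    c=shot('wrist');P=cloud(c);X=P[...,:2];z=P[...,2]
    t=T();o=t[:2,3];u=np.array([.3015,.9535]);n=np.array([u[1],-u[0]])
    print('tcp',t[:3,3].round(1),'F',np.round(manip.read_state()['wrist_force'],1))
    m=(abs((X-o)@n+1.2)<3.5)&(z>30)&(z<80)
    for q in range(-56,112,6):
        kk=m&(abs((X-o)@u-q)<3)
        if kk.sum()>4: print(q,np.percentile(z[kk],70).round(1),end='; ')
    s=(X-o)@u
    # end of fitting: bright grey->blue nipple transition
    l=(abs((X-o)@n+1.2)<3)&(z>30)&(z<80); C=c['color'].astype(int); blue=(C[...,2]-C[...,0]>60)
    print('\nblue bins',[int(q) for q in range(30,130) if (k:=l&(abs(s-q)<.7)).sum()>2 and blue[k].mean()>.5])
E
python3 -c "
from h import *
chk()"
```

```text
tcp [522.3 193.8  51.2] F [-0.6  1.   9.2]
-56 57.2; -50 57.5; -26 58.0; -20 58.2; -14 58.4; -8 58.6; -2 58.7; 4 58.9; 10 59.1; 16 59.2; 22 59.4; 28 59.6; 34 59.8; 40 59.9; 46 60.3; 52 60.5; 58 63.2; 64 63.7; 70 63.8; 76 64.2; 82 57.9; 88 57.9; 94 61.3; 100 61.7; 106 61.9; 
blue bins [42, 43, 44, 45, 46, 47, 48, 49, 50, 51, 52, 53, 80, 81, 82, 83, 84, 85, 86, 87, 94, 95, 96, 97, 98, 99, 100, 101, 102, 103, 104, 105, 106, 107, 108, 109, 110, 111, 112, 113, 114, 115, 116, 117, 118, 119]
```

send_rows:
  plan:
    - {"travel": [0, 0, 0.5], "delta_rot": [0, 0, 0], "fingers": 1}
    - {"travel": [0, 0, 0.5], "delta_rot": [0, 0, 0], "fingers": 1}
    - {"travel": [0, 0, 0], "delta_rot": [0, 0, 0], "fingers": 1}
    - {"travel": [0, 0, 0], "delta_rot": [0, 0, 0], "fingers": 1}

```text
clock: 17.9
eef_pos: [522.0, 193.7, 49.9]
eef_rot: [3.14, -0.001, 1.265]
wrist_force: [-0.1, 1.0, 6.9]
finger_gap: 14.6
```

send_rows:
  plan:
    - {"travel": [0, 0, 0.5], "delta_rot": [0, 0, 0], "fingers": 1}
    - {"travel": [0, 0, 0.5], "delta_rot": [0, 0, 0], "fingers": 1}
    - {"travel": [0, 0, 0], "delta_rot": [0, 0, 0], "fingers": 1}
    - {"travel": [0, 0, 0], "delta_rot": [0, 0, 0], "fingers": 1}

```text
clock: 18.4
eef_pos: [521.7, 193.5, 48.3]
eef_rot: [3.141, -0.001, 1.265]
wrist_force: [1.3, 0.3, 2.4]
finger_gap: 14.6
```

send_rows:
  plan:
    - {"travel": [0, 0, 0.5], "delta_rot": [0, 0, 0], "fingers": 1}
    - {"travel": [0, 0, 0.5], "delta_rot": [0, 0, 0], "fingers": 1}
    - {"travel": [0, 0, 0], "delta_rot": [0, 0, 0], "fingers": 1}
    - {"travel": [0, 0, 0], "delta_rot": [0, 0, 0], "fingers": 1}

```text
clock: 18.9
eef_pos: [521.2, 193.2, 46.7]
eef_rot: [-3.141, 0.0, 1.265]
wrist_force: [1.5, -0.1, -1.2]
finger_gap: 14.4
```

```bash
python3 -c "
from h import *
chk()"
```

```text
tcp [521.3 193.2  46.8] F [ 1.3 -0.9 -1.8]
-56 53.2; -50 53.2; -26 53.8; -20 53.8; -14 53.9; -8 54.0; -2 54.3; 4 54.3; 10 54.5; 16 54.5; 22 54.6; 28 54.8; 34 54.8; 40 55.0; 46 55.3; 52 55.5; 58 58.2; 64 58.5; 70 58.7; 76 59.0; 82 52.6; 88 52.8; 94 61.2; 100 61.9; 106 61.9; 
blue bins [42, 43, 44, 45, 46, 47, 48, 49, 50, 51, 52, 53, 54, 80, 81, 82, 83, 84, 85, 86, 87, 95, 96, 97, 98, 99, 100, 101, 102, 103, 104, 105, 106, 107, 108, 109, 110, 111, 112, 113, 114, 115, 116, 117, 118]
```

send_rows:
  plan:
    - {"travel": [0, 0, 0.6], "delta_rot": [0, 0, 0], "fingers": 1}
    - {"travel": [0, 0, 0.6], "delta_rot": [0, 0, 0], "fingers": 1}
    - {"travel": [0, 0, 0.6], "delta_rot": [0, 0, 0], "fingers": 1}
    - {"travel": [0, 0, 0.6], "delta_rot": [0, 0, 0], "fingers": 1}
    - {"travel": [0, 0, 0.6], "delta_rot": [0, 0, 0], "fingers": 1}
    - {"travel": [0, 0, 0], "delta_rot": [0, 0, 0], "fingers": 1}
    - {"travel": [0, 0, 0], "delta_rot": [0, 0, 0], "fingers": 1}

```text
clock: 19.82
eef_pos: [521.2, 193.3, 43.7]
eef_rot: [-3.141, 0.0, 1.265]
wrist_force: [1.6, 1.3, -8.0]
finger_gap: 14.9
```

send_rows:
  plan:
    - {"travel": [0, 0, 0.5], "delta_rot": [0, 0, 0], "fingers": 1}
    - {"travel": [0, 0, 0.5], "delta_rot": [0, 0, 0], "fingers": 1}
    - {"travel": [0, 0, 0.5], "delta_rot": [0, 0, 0], "fingers": 1}
    - {"travel": [0, 0, 0.5], "delta_rot": [0, 0, 0], "fingers": 1}
    - {"travel": [0, 0, 0], "delta_rot": [0, 0, 0], "fingers": 1}
    - {"travel": [0, 0, 0], "delta_rot": [0, 0, 0], "fingers": 1}

```text
clock: 20.58
eef_pos: [521.3, 193.3, 41.9]
eef_rot: [-3.141, 0.0, 1.265]
wrist_force: [2.0, 0.4, -7.7]
finger_gap: 14.9
```

```bash
python3 -c "
from h import *
chk()"
```

```text
tcp [521.3 193.3  41.9] F [ 0.5  0.6 -8.1]
-56 48.7; -50 48.9; -26 49.1; -20 49.1; -14 49.2; -8 49.3; -2 49.2; 4 49.3; 10 49.4; 16 49.4; 22 49.5; 28 49.7; 34 49.6; 40 49.7; 46 50.0; 52 50.0; 58 52.7; 64 53.1; 70 53.1; 76 53.2; 82 46.9; 88 46.9; 94 61.3; 100 61.8; 106 61.7; 
blue bins [43, 44, 45, 46, 47, 48, 49, 50, 51, 52, 53, 54, 80, 81, 82, 83, 84, 85, 86, 87, 95, 96, 97, 98, 99, 100, 101, 102, 103, 104, 105, 106, 107, 108, 109, 110, 111, 112, 113, 114, 115, 116]
```

send_rows:
  plan:
    - {"travel": [0, 0, 0.5], "delta_rot": [0, 0, 0], "fingers": 1}
    - {"travel": [0, 0, 0.5], "delta_rot": [0, 0, 0], "fingers": 1}
    - {"travel": [0, 0, 0.3], "delta_rot": [0, 0, 0], "fingers": 1}
    - {"travel": [0, 0, 0], "delta_rot": [0, 0, 0], "fingers": 1}
    - {"travel": [0, 0, 0], "delta_rot": [0, 0, 0], "fingers": 1}

```text
clock: 21.25
eef_pos: [521.4, 193.3, 40.7]
eef_rot: [-3.141, 0.0, 1.265]
wrist_force: [1.4, -0.4, -6.7]
finger_gap: 14.6
```

send_rows:
  plan:
    - {"travel": [0, 0, 0.5], "delta_rot": [0, 0, 0], "fingers": 1}
    - {"travel": [0, 0, 0.3], "delta_rot": [0, 0, 0], "fingers": 1}
    - {"travel": [0, 0, 0], "delta_rot": [0, 0, 0], "fingers": 1}
    - {"travel": [0, 0, 0], "delta_rot": [0, 0, 0], "fingers": 1}

```text
clock: 21.75
eef_pos: [521.4, 193.3, 40.0]
eef_rot: [3.142, -0.0, 1.265]
wrist_force: [-0.1, -1.2, -5.0]
finger_gap: 14.7
```

send_rows:
  plan:
    - {"travel": [0, 0, 0.4], "delta_rot": [0, 0, 0], "fingers": 1}
    - {"travel": [0, 0, 0.2], "delta_rot": [0, 0, 0], "fingers": 1}
    - {"travel": [0, 0, 0], "delta_rot": [0, 0, 0], "fingers": 1}
    - {"travel": [0, 0, 0], "delta_rot": [0, 0, 0], "fingers": 1}

```text
clock: 22.25
eef_pos: [521.6, 193.4, 39.8]
eef_rot: [3.141, -0.0, 1.265]
wrist_force: [-3.7, -1.2, 5.3]
finger_gap: 14.6
```

```bash
python3 -c "
from h import *
chk()"
```

```text
tcp [521.6 193.3  39.9] F [-3.6 -1.8  5.9]
-56 47.5; -50 47.5; -26 47.3; -20 47.4; -14 47.2; -8 47.4; -2 47.3; 4 47.2; 10 47.3; 16 47.4; 22 47.4; 28 47.4; 34 47.4; 40 47.4; 46 47.7; 52 47.6; 58 50.2; 64 50.5; 70 50.5; 76 50.7; 82 44.2; 88 44.2; 94 61.3; 100 61.9; 106 61.8; 
blue bins [43, 44, 45, 46, 47, 48, 49, 50, 51, 52, 53, 54, 80, 81, 82, 83, 84, 85, 86, 87, 95, 96, 97, 98, 99, 100, 101, 102, 103, 104, 105, 106, 107, 108, 109, 110, 111, 112, 113, 114, 115, 116]
```

send_rows:
  plan:
    - {"travel": [0, -0.4, -0.3], "delta_rot": [0, 0, 0], "fingers": 1}
    - {"travel": [0.5, 0, 0], "delta_rot": [0, 0, 0], "fingers": 1}
    - {"travel": [0.5, 0, 0], "delta_rot": [0, 0, 0], "fingers": 1}
    - {"travel": [0.5, 0, 0], "delta_rot": [0, 0, 0], "fingers": 1}
    - {"travel": [0.5, 0, 0], "delta_rot": [0, 0, 0], "fingers": 1}
    - {"travel": [0, 0, 0], "delta_rot": [0, 0, 0], "fingers": 1}

```text
clock: 23.05
eef_pos: [521.9, 195.0, 39.9]
eef_rot: [3.141, 0.0, 1.265]
wrist_force: [0.2, -5.6, 3.2]
finger_gap: 14.5
```

send_rows:
  plan:
    - {"travel": [0.7, 0, 0], "delta_rot": [0, 0, 0], "fingers": 1}
    - {"travel": [0.7, 0, 0], "delta_rot": [0, 0, 0], "fingers": 1}
    - {"travel": [0.7, 0, 0], "delta_rot": [0, 0, 0], "fingers": 1}
    - {"travel": [0.7, 0, 0], "delta_rot": [0, 0, 0], "fingers": 1}
    - {"travel": [0.7, 0, 0], "delta_rot": [0, 0, 0], "fingers": 1}
    - {"travel": [0, 0, 0], "delta_rot": [0, 0, 0], "fingers": 1}

```text
clock: 23.8
eef_pos: [522.9, 198.4, 39.9]
eef_rot: [3.141, 0.0, 1.265]
wrist_force: [-0.1, -5.1, 3.6]
finger_gap: 14.5
```

Sliding at about 5 N, smooth. Continuing.

send_rows:
  plan:
    - {"travel": [0.7, 0, 0], "delta_rot": [0, 0, 0], "fingers": 1}
    - {"travel": [0.7, 0, 0], "delta_rot": [0, 0, 0], "fingers": 1}
    - {"travel": [0.7, 0, 0], "delta_rot": [0, 0, 0], "fingers": 1}
    - {"travel": [0.7, 0, 0], "delta_rot": [0, 0, 0], "fingers": 1}
    - {"travel": [0.7, 0, 0], "delta_rot": [0, 0, 0], "fingers": 1}
    - {"travel": [0, 0, 0], "delta_rot": [0, 0, 0], "fingers": 1}

```text
clock: 24.55
eef_pos: [524.0, 201.8, 39.8]
eef_rot: [3.141, 0.0, 1.265]
wrist_force: [-1.2, -6.0, 4.2]
finger_gap: 14.9
```

```bash
python3 -c "
from h import *
chk()"
```

```text
tcp [524.  201.8  39.9] F [ 0.1 -5.   3.9]
-56 47.4; -50 47.2; -26 47.3; -20 47.3; -14 47.3; -8 47.4; -2 47.4; 4 47.3; 10 47.4; 16 47.3; 22 47.4; 28 47.3; 34 47.2; 40 47.4; 46 47.7; 52 47.6; 58 50.4; 64 50.4; 70 50.5; 76 50.6; 82 44.2; 88 61.7; 94 61.8; 100 61.8; 106 61.8; 
blue bins [43, 44, 45, 46, 47, 48, 49, 50, 51, 52, 53, 54, 80, 81, 82, 83, 84, 85, 86, 87, 88, 89, 90, 91, 92, 93, 94, 95, 96, 97, 98, 99, 100, 101, 102, 103, 104, 105, 106, 107, 108, 109, 110, 111]
```

send_rows:
  plan:
    - {"travel": [0.6, 0, 0], "delta_rot": [0, 0, 0], "fingers": 1}
    - {"travel": [0.6, 0, 0], "delta_rot": [0, 0, 0], "fingers": 1}
    - {"travel": [0.6, 0, 0], "delta_rot": [0, 0, 0], "fingers": 1}
    - {"travel": [0.6, 0, 0], "delta_rot": [0, 0, 0], "fingers": 1}
    - {"travel": [0.6, 0, 0], "delta_rot": [0, 0, 0], "fingers": 1}
    - {"travel": [0, 0, 0], "delta_rot": [0, 0, 0], "fingers": 1}

```text
clock: 25.35
eef_pos: [524.9, 204.7, 39.8]
eef_rot: [3.141, 0.0, 1.265]
wrist_force: [0.3, -4.4, 3.5]
finger_gap: 14.5
```

send_rows:
  plan:
    - {"travel": [0.4, 0, 0], "delta_rot": [0, 0, 0], "fingers": 1}
    - {"travel": [0.4, 0, 0], "delta_rot": [0, 0, 0], "fingers": 1}
    - {"travel": [0, 0, 0], "delta_rot": [0, 0, 0], "fingers": 1}

```text
clock: 25.72
eef_pos: [525.2, 205.4, 39.8]
eef_rot: [3.141, 0.0, 1.265]
wrist_force: [0.0, -4.8, 3.1]
finger_gap: 14.6
```

send_rows:
  plan:
    - {"travel": [0.4, 0, 0], "delta_rot": [0, 0, 0], "fingers": 1}
    - {"travel": [0.4, 0, 0], "delta_rot": [0, 0, 0], "fingers": 1}
    - {"travel": [0, 0, 0], "delta_rot": [0, 0, 0], "fingers": 1}

```text
clock: 26.1
eef_pos: [525.4, 206.2, 39.8]
eef_rot: [3.141, 0.0, 1.265]
wrist_force: [0.7, -5.8, 3.4]
finger_gap: 14.5
```

send_rows:
  plan:
    - {"travel": [0.3, 0, 0], "delta_rot": [0, 0, 0], "fingers": 1}
    - {"travel": [0.3, 0, 0], "delta_rot": [0, 0, 0], "fingers": 1}
    - {"travel": [0, 0, 0], "delta_rot": [0, 0, 0], "fingers": 1}

```text
clock: 26.48
eef_pos: [525.6, 206.7, 39.8]
eef_rot: [3.141, 0.0, 1.265]
wrist_force: [-0.6, -5.1, 3.3]
finger_gap: 14.4
```

send_rows:
  plan:
    - {"travel": [0.3, 0, 0], "delta_rot": [0, 0, 0], "fingers": 1}
    - {"travel": [0.3, 0, 0], "delta_rot": [0, 0, 0], "fingers": 1}
    - {"travel": [0, 0, 0], "delta_rot": [0, 0, 0], "fingers": 1}

```text
clock: 26.85
eef_pos: [525.7, 207.3, 39.9]
eef_rot: [3.141, 0.0, 1.265]
wrist_force: [0.4, -5.6, 4.7]
finger_gap: 14.8
```

send_rows:
  plan:
    - {"travel": [0.3, 0, 0], "delta_rot": [0, 0, 0], "fingers": 1}
    - {"travel": [0.3, 0, 0], "delta_rot": [0, 0, 0], "fingers": 1}
    - {"travel": [0, 0, 0], "delta_rot": [0, 0, 0], "fingers": 1}

```text
clock: 27.22
eef_pos: [525.9, 207.6, 39.9]
eef_rot: [3.141, 0.001, 1.265]
wrist_force: [-1.6, -7.6, 5.0]
finger_gap: 14.5
```

send_rows:
  plan:
    - {"travel": [0.3, 0, 0], "delta_rot": [0, 0, 0], "fingers": 1}
    - {"travel": [0.2, 0, 0], "delta_rot": [0, 0, 0], "fingers": 1}
    - {"travel": [0, 0, 0], "delta_rot": [0, 0, 0], "fingers": 1}

```text
clock: 27.6
eef_pos: [525.8, 207.6, 39.8]
eef_rot: [3.142, 0.002, 1.265]
wrist_force: [-3.3, -11.9, 5.9]
finger_gap: 14.8
```

send_rows:
  plan:
    - {"travel": [0.3, 0, 0], "delta_rot": [0, 0, 0], "fingers": 1}
    - {"travel": [0.3, 0, 0], "delta_rot": [0, 0, 0], "fingers": 1}
    - {"travel": [0, 0, 0], "delta_rot": [0, 0, 0], "fingers": 1}
    - {"travel": [0, 0, 0], "delta_rot": [0, 0, 0], "fingers": 1}
    - {"travel": [0, 0, 0], "delta_rot": [0, 0, 0], "fingers": 1}

```text
clock: 28.22
eef_pos: [525.9, 207.7, 39.8]
eef_rot: [-3.141, 0.003, 1.264]
wrist_force: [-3.5, -16.1, 8.6]
finger_gap: 15.0
```

```bash
python3 -c "
from h import *
chk()"
```

```text
tcp [525.9 207.7  39.8] F [ -3.2 -15.6   8.1]
-56 47.3; -50 47.4; -26 47.2; -20 47.3; -14 47.3; -8 47.3; -2 47.3; 4 47.4; 10 47.3; 16 47.4; 22 47.3; 28 47.4; 34 47.4; 40 47.4; 46 47.6; 52 47.4; 58 50.4; 64 50.4; 70 50.4; 76 50.8; 82 61.8; 88 61.8; 94 61.8; 100 61.9; 106 61.6; 
blue bins [42, 43, 44, 45, 46, 47, 48, 49, 50, 51, 52, 53, 54, 80, 81, 82, 83, 84, 85, 86, 87, 88, 89, 90, 91, 92, 93, 94, 95, 96, 97, 98, 99, 100, 101, 102, 103, 104, 105]
```

send_rows:
  plan:
    - {"travel": [-0.6, 0, -0.5], "delta_rot": [0, 0, 0], "fingers": 1}
    - {"travel": [0, 0, 0], "delta_rot": [0, 0, 0], "fingers": 0.6}
    - {"travel": [0, 0, 0], "delta_rot": [0, 0, 0], "fingers": 0.5}
    - {"travel": [0, 0, 0], "delta_rot": [0, 0, 0], "fingers": 0.3}
    - {"travel": [0, 0, 0], "delta_rot": [0, 0, 0], "fingers": 0.3}
    - {"travel": [0, 0, 0], "delta_rot": [0, 0, 0], "fingers": 0.3}
    - {"travel": [0, 0, -10], "delta_rot": [0, 0, 0], "fingers": 0.3}
    - {"travel": [0, 0, -20], "delta_rot": [0, 0, 0], "fingers": 0.3}
    - {"travel": [0, 0, -30], "delta_rot": [0, 0, 0], "fingers": 0.3}
    - {"travel": [0, 0, -30], "delta_rot": [0, 0, 0], "fingers": 0.3}
    - {"travel": [0, 0, -30], "delta_rot": [0, 0, 0], "fingers": 0.3}
    - {"travel": [0, 0, -30], "delta_rot": [0, 0, 0], "fingers": 0.3}
    - {"travel": [0, 0, 0], "delta_rot": [0, 0, 0], "fingers": 0.3}
    - {"travel": [0, 0, 0], "delta_rot": [0, 0, 0], "fingers": 0.3}

```text
clock: 30.02
eef_pos: [525.5, 208.5, 189.7]
eef_rot: [-3.141, 0.0, 1.265]
wrist_force: [-0.8, -0.1, 0.3]
finger_gap: 32.7
```

```bash
python3 - <<'E'
from h import *
chk()
c=shot('wrist'); s=shot('scene')
cv2.imwrite('pics/end.png',np.hstack([c['color'][:,180:460,::-1],cv2.resize(s['color'][120:320,200:440,::-1],(480,400))]))
E
```

```text
tcp [525.4 208.4 189.3] F [-0.7  0.1 -0.4]
-56 47.5; -50 47.5; -44 47.7; -38 47.4; -32 47.5; -26 47.6; -20 47.3; -14 47.4; -8 47.6; -2 47.3; 4 47.4; 10 47.3; 16 47.4; 22 47.5; 28 47.2; 34 47.3; 40 47.5; 46 47.8; 52 47.8; 58 50.4; 64 50.6; 70 50.5; 76 51.2; 82 61.8; 88 61.9; 94 62.0; 100 61.9; 106 60.7; 
blue bins [42, 43, 44, 45, 46, 47, 48, 49, 50, 51, 52, 53, 79, 80, 81, 82, 83, 84, 85, 86, 87, 88, 89, 90, 91, 92, 93, 94, 95, 96, 97, 98, 99, 100, 101, 102, 103]
```

View pics/end.png

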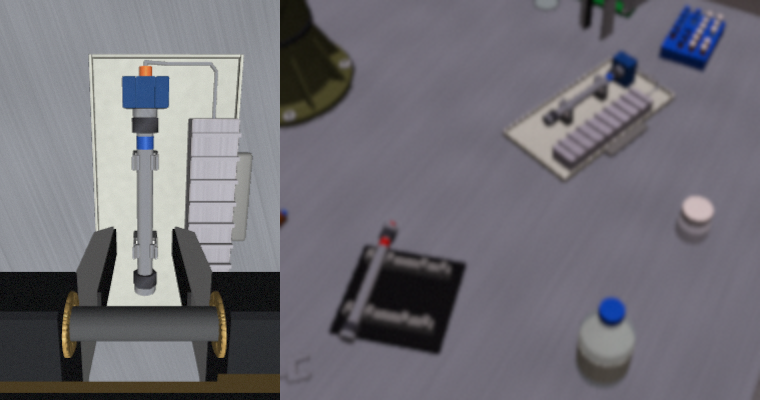

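The final picture shows the column level in both clips and hard against the port with no gap. The spare is still in its lane, and the gripper is clear.

```bash
python3 -c "
from h import *
print(manip.sign_off())"
```

```text
the job is handed in; nothing more can be done
None
```

The blue-band column is snapped into both clips and firmly home against the blue port. The gripper is open about 150 mm above it, and the job was handed in at about 30 s.

- **Laying and snapping:** I laid the column level on both mouths with the nipple about 6–7 mm clear of the port. I then let go, took a new grip midway between the clips, and pressed it down in small steps. The highest press reading was 13.4 N, below the quoted 16–25 N. The column tilted about 1.6° on the way, so the clip away from the port led slightly before both went home.
- **Sliding home:** It slid smoothly at about 5 N. At the face I pushed with about 16 N in total, which leaves an estimated 9–13 N on the port, and held that for about 0.4 s.
- **Last checks:** After release the tube top is level at about 47.4 mm along its whole length, which matches an axis at the 40 mm seat height. The inlet fitting shows no gap at the port, and the wrist force is near zero. The spare is still in its rack lane, and nothing else appears disturbed in the last view.
- **Limits of these checks:** Forces were read only at the end of each move, so brief peaks in between were not seen. The port and saddle forces are worked out from the wrist force, not measured directly. No check failed.

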